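# Index the vase arm one hole

### The job

Turn the brass vase for the next panel: hook your closed fingertips through the red pull ring, raise the spring index pin out of its hole, swing the arm's ring end exactly one hole towards the red tool tray, and let the pin drop fully home in that hole, then back away. Only hook the ring, gently, never pinch it, and leave everything else on the bench where it is.

Things in the scene. Friction and masses are not known exactly. Their poses are not given: they have to be found in the camera images.
- stand: Green cast indexing stand, fixed to the bench. Origin on the bench on the upright axis of the swing arm's pivot (foot 110 mm across). Its -x axis points along the middle of a flat curved quadrant plate (top 40 mm above the bench, 143 to 197 mm from the pivot axis) with five black pin holes on a 170 mm radius, 0.26 rad (44 mm) apart, at swing values -0.52, -0.26, 0, 0.26, 0.52. z is up, y lies to the left when looking along +x.
- swing (a joint): Angle of the dark steel swing arm on the stand, rad. The arm (34 mm wide, top 56 mm above the bench) runs from the pivot out over the quadrant and carries the brass vase (124 mm across, top 204 mm above the bench) on the pivot. It starts at 0, along the stand's -x, pinned in the middle hole; growing values carry the ring end towards the stand's +y. Stops at +-0.56. Light friction (about 0.12 N m): it stays where it is left when unpinned. Play in a hole about +-0.012.
- pin (a joint): Lift of the spring index pin in the arm's end, m: 0 = fully down in a hole, stop at 0.024. It engages 10 mm deep, so it clears the plate above about 0.011. Spring about 5 N when down, 8 N at the top, always pushing it down. Pin 10 mm thick with a round foot, hole 14 mm: it rides on the plate between holes and drops in by itself over a hole.
- ring: Upright red pull ring on top of the index pin, rigid with it, 170 mm from the pivot axis; round wire 7 mm thick, inside diameter 63 mm, outside 77 mm. Origin at the ring's centre, about 124 mm above the bench when the pin is down. Its x axis is the axis of its opening, level, pointing from the ring to the pivot; z is up. Below it: a brass barrel 28 mm across, top 78 mm above the bench.
- red_tray: Red plastic tray of dark punches, 200 x 140 x 50 mm, on the bench well to one side of the stand, left or right. Origin under its centre. It tells the way to swing.
- wood_tray: Wooden tray of dark punches, 200 x 140 x 50 mm, on the bench on the other side of the stand. Origin under its centre.
- cup_rim (a point): Small loose brass cup, 60 mm across, 65 mm tall; this point is the centre of its mouth. Bystander.
- vase: Small loose brass vase, 72 mm across, 88 mm tall, origin under its centre. Bystander.
- bowl_rim (a point): Loose blue ceramic bowl, 100 mm across, 45 mm tall; this point is the centre of its mouth. Bystander.
- jar: Loose amber glass jar with steel lid, 60 mm across, 70 mm tall, origin under its centre. Bystander.
- hammer_grip (a point): Loose hammer lying on the bench, 240 mm long; this point is on its handle. Bystander.
- mallet: Loose wooden mallet lying on the bench, 190 mm long and 52 mm high; head 90 mm wide at its +x end. Origin on the bench under its length. Bystander.
- ingot: Loose small brass bar, 30 x 90 x 12 mm, lying on the bench. Origin under its centre. Bystander.

How it is judged:
By the outcome, as a careful person would: the job done as asked, in the order asked, and still so for the second after the job is handed in, with the robot touching nothing.
It also fails if it takes over 38 s, if anything falls off the work surface, if the arm or the gripper's body presses on something with over 40 N, if the wrist force passes 120 N, or if a joint passes its speed limit or range.

### The arm

A 6-joint arm with a two-finger parallel gripper is mounted at the origin on the work surface. World frame = base frame: x ahead of the robot, y to its left, z up, the work surface at z = 0. Lengths are in mm, angles in rad, forces in N, time in s.
With the tool pointing down it reaches from about 325 to 750 mm from the base axis. Payload 7.6 kg.
Tool frame: the origin (TCP) lies at the centre of the arm's flange, where the gripper is bolted on; the fingertips stand 173 mm ahead of it and the grasp point (between the pads) lies manip.hold_point_z ahead of it (manip.hold_point_z is the distance from the TCP to the grasp point, in mm); z points along the fingers, y is the direction in which the jaws open and shut (so a half turn about z gives the same grasp; the last joint's range is limited). The gripper opens to 85 mm and grips with 20 to 120 N. Pads are 22 mm wide; open, the fingers measure 114 mm over their backs; the gripper's body (76 mm by 85 mm) begins 54 mm behind the grasp point. The pads swing forward as they close: fully open they stand 13 mm farther back than shut.
Start: joints at [1.035, 0.052, 1.401, -0, 1.689, -0.07], TCP at [235.777, 469.082, 404.723] pointing down, gripper open.
Joint ranges: [-2.9, 2.9], [-0.91, 2.17], [0.12, 2.37], [-1.06, 4.2], [0.26, 2.73], [-2.93, 2.93]. Speed limits (rad/s): [2.57, 2.57, 3.01, 3.14, 3.14, 3.14].

### API

Orientations are given as a unit quaternion [x, y, z, w].
In Python, from bench import manip, eyes gives the robot as it stands.
- The arm moves only by the shell command python3 -m handwheel 'ROWS' [FORCE]. ROWS is JSON, a list of rows, each a list of 3 entries, a list of its own where there are three numbers: the turn, a rotation vector about the world's x, y, z in rad, then the shift along the world's x, y, z in mm, then the finger opening in mm, from 0 to 85.4. A call has 1 to 20 rows; each row shifts and turns the commanded pose from where the row before left it; what a row does not reach is not made up. A row lasts 1/8 s, in which the tool goes at most 62.5 mm and 10.7 degrees, less where a joint would pass 70% of its speed; a pose out of reach is approached as far as the arm can. A call with a gripper value outside its range is refused whole. The fingers move at their own pace and stop on an object; FORCE is the grip in N (left out, the last holds). Time passes only in rows, so rows that do not move let the fingers close. It gives the time, the measured TCP pose, the force and the opening at its end, in the units of the state.
- manip.state(): the state, without advancing time (a new reading comes with each control period).
- eyes.grab_frame(name): name is "scene" or "top"; returns the picture (384x512x3 uint8, blue, green, red); there is no depth.
- eyes.get_calibration(name): a dict with "fov_y" (degrees; the focal length in pixels is half the picture's height over the tangent of half this angle, whatever the lens; pixels are square), "cx", "cy" (the principal point, pixels), "pose" (4x4, takes a point from camera to world coordinates). Camera axes: x right, y up, looking along -z (the intrinsics and any distortion apply to the point x, -y, -z); pixel columns grow to the right and rows downward; lengths in mm; the calibration is good to about 2 mm. A picture is of the moment at which its call begins. get_calibration takes no time and is no camera call.
- manip.finish_job(): hands the job in, once; it reports no verdict.
Trained networks look in the newest picture that a camera, given by its name, has taken for a name from the list of things; names that differ only in an ending like _2 or _b are one class to them, and where a whole thing is asked for, a point or a joint stands for the part that bears it (a point fixed in the world has none). Each returns a list of dicts, best first, with "conf" (0 to 1); they miss things now and then, are a little off and sometimes report something else, mostly with a low value. They report only what shows in the picture. A call takes as long as a camera call.
- eyes.look_for(camera, label): "centre" ([x, y, z] in mm, in world coordinates, good to about 4 mm: the middle of the surface that is visible of it).
- eyes.silhouettes(camera, label): "pixels" (384x512 bool, what is visible of it).
- eyes.place_of(camera, label): "centre" ([x, y, z] in mm, in world coordinates, good to about 4 mm: a listed point, or the origin of a listed thing).
The state is a dict: "time": time; "joint_positions": joint angles; "qvel": joint speeds; "joint_torque": joint torques, N m; "position": TCP position; "ee_rot": TCP orientation; "force": force on the tool from outside, world axes, zero at the start; "ft_torque": the same for the moment, N m; "finger_gap": opening from 0.0 (shut) to 1.0 (fully open).
Only numpy, scipy, OpenCV 4.12 (cv2) and the standard library are available. Lean on these libraries where they do the work, as an engineer would, in place of code of your own. Each camera call takes 0.05 s, during which the arm holds its last target. There are 200 camera calls.

## Working session

There is one attempt and no reset: what is moved stays moved. The work goes in short steps, Python scripts to look and compute and a shell command to move; the robot and the scene stay as the last step left them, time stands still between calls to the robot, and variables do not carry over. Pictures are saved under pics/ and viewed, about 8 in all and at most 12, crops included, and the job is handed in when it is done.

```bash
ls; mkdir -p pics
python3 - <<'E'
from bench import manip, eyes
import cv2,numpy as np
print(manip.hold_point_z, manip.state())
for c in ["scene","top"]:
    cal=eyes.get_calibration(c); print(c,cal)
    f=eyes.grab_frame(c); cv2.imwrite(f"pics/{c}0.png",f)
    for l in ["stand","ring","red_tray","wood_tray","swing","vase","cup_rim","bowl_rim","jar","hammer_grip","mallet","ingot"]:
        r=eyes.place_of(c,l)
        print(l,[(np.round(d["centre"]).tolist() if d.get("centre") is not None else None,round(d["conf"],2),[k for k in d if k not in("centre","conf")]) for d in r[:2]])
E
```

```text
pics
154.70000000000002 {'time': 0.0, 'joint_positions': array([ 1.03469588e+00,  5.28370343e-02,  1.40173148e+00, -4.37572381e-06,
        1.68857757e+00, -7.03087009e-02]), 'qvel': array([-7.68012139e-04,  2.81757394e-04,  1.24824505e-03,  3.58339451e-05,
       -8.84717779e-04, -7.18776029e-04]), 'joint_torque': array([ 4.99526068e-04, -3.81662679e+01, -3.60192454e+01,  1.95217785e-05,
        6.03157212e-03,  7.34792621e-06]), 'position': array([235.76333189, 469.05411726, 403.86865637]), 'ee_rot': array([ 2.30796354e-01,  9.73001767e-01, -7.41935275e-04, -2.29838404e-04]), 'force': array([ 0.8406512 , -0.30065231, -0.72764938]), 'ft_torque': array([-0.03384651, -0.00574152,  0.05064149]), 'finger_gap': 1.000319792564777}
scene {'fov_y': 49.64548416543826, 'cx': 255.87006652857477, 'cy': 189.46784505022643, 'pose': array([[ 4.91618774e-01, -5.97211558e-01,  6.33758105e-01,
         1.46203526e+03],
       [ 8.70809868e-01,  3.38055608e-01, -3.56943385e-01,
        -5.19314878e+02],
       [-1.07476607e-03,  7.27362881e-01,  6.86252201e-01,
         1.06388328e+03],
       [ 0.00000000e+00,  0.00000000e+00,  0.00000000e+00,
         1.00000000e+00]])}
stand [([655.0, -41.0, 0.0], 0.69, [])]
ring [([484.0, -24.0, 126.0], 0.41, []), ([404.0, -267.0, 16.0], 0.3, [])]
red_tray [([542.0, 487.0, 1.0], 0.66, [])]
wood_tray [([478.0, -476.0, 0.0], 0.57, [])]Traceback (most recent call last):
  File "<stdin>", line 8, in <module>
ValueError: it knows: bowl_rim, cup_rim, hammer_grip, ingot, jar, mallet, red_tray, ring, stand, vase, wood_tray
```

Run:
```python
from bench import manip, eyes
import cv2,numpy as np
for c in ["top","scene"]:
    cal=eyes.get_calibration(c); print(c,cal["fov_y"],cal["cx"],cal["cy"],np.round(cal["pose"],3).tolist())
    f=eyes.grab_frame(c); cv2.imwrite(f"pics/{c}0.png",f)
    for l in ["stand","ring","red_tray","wood_tray","vase","cup_rim","bowl_rim","jar","hammer_grip","mallet","ingot"]:
        if c=="scene" and l in("stand","red_tray","wood_tray"): continue
        r=eyes.place_of(c,l)
        print(l,[(np.round(d["centre"]).tolist(),round(d["conf"],2)) for d in r[:2]])
a=cv2.imread("pics/scene0.png");b=cv2.imread("pics/top0.png")
cv2.imwrite("pics/both.png",cv2.resize(np.vstack([a,b]),None,fx=.78,fy=.78))
print(manip.state()["time"])
```

```text
top 54.0848790335714 261.63417191614104 194.09888766924402 [[-0.019, 0.983, -0.182, 326.136], [-1.0, -0.021, -0.009, -12.492], [-0.012, 0.182, 0.983, 1216.238], [0.0, 0.0, 0.0, 1.0]]
stand [([654.0, -44.0, -0.0], 0.88)]
ring [([489.0, -20.0, 120.0], 0.6)]
red_tray [([546.0, 492.0, 2.0], 0.97)]
wood_tray [([479.0, -478.0, -3.0], 0.71)]
vase [([504.0, -228.0, 2.0], 0.55)]
cup_rim [([585.0, 159.0, 66.0], 0.63)]
bowl_rim [([641.0, -200.0, 48.0], 0.91)]
jar [([688.0, 91.0, 1.0], 0.53)]
hammer_grip [([409.0, -274.0, 13.0], 0.79)]
mallet [([389.0, 298.0, 5.0], 0.63), ([406.0, -270.0, 14.0], 0.24)]
ingot [([386.0, -118.0, -4.0], 0.74)]
scene 49.64548416543826 255.87006652857477 189.46784505022643 [[0.492, -0.597, 0.634, 1462.035], [0.871, 0.338, -0.357, -519.315], [-0.001, 0.727, 0.686, 1063.883], [0.0, 0.0, 0.0, 1.0]]
ring [([485.0, -22.0, 125.0], 0.53)]
vase [([508.0, -230.0, 1.0], 0.73)]
cup_rim [([582.0, 161.0, 64.0], 0.53), ([389.0, 294.0, -4.0], 0.25)]
bowl_rim [([637.0, -200.0, 45.0], 0.57), ([581.0, 158.0, 61.0], 0.57)]
jar [([685.0, 89.0, -0.0], 0.82)]
hammer_grip [([405.0, -268.0, 16.0], 0.85), ([581.0, 159.0, 64.0], 0.39)]
mallet [([391.0, 296.0, 1.0], 0.74), ([506.0, -234.0, 2.0], 0.64)]
ingot [([385.0, -117.0, 3.0], 0.75)]
1.3
```

View pics/both.png

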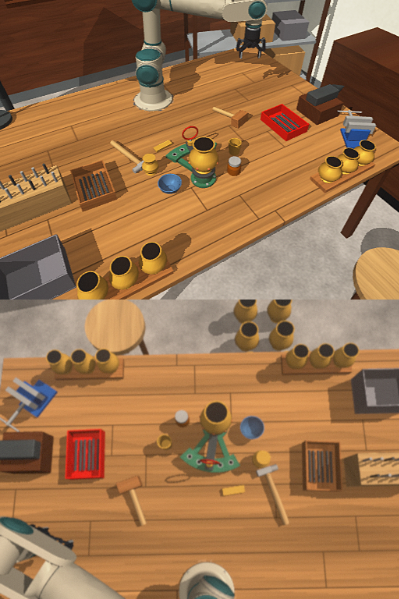

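Views agree: the ring is at about (487,-22,123) and the stand at (654,-43). The red tray is on +y, so swing is +0.26. I'll move towards the approach side with the fingers closed, turning the tool to the ring's axis, and log joints to learn the arm geometry.

```bash
python3 -m handwheel '[[[0,0,-0.123],[10.4,-47,2],0],[[0,0,-0.123],[10.4,-47,2],0],[[0,0,-0.123],[10.4,-47,2],0],[[0,0,-0.123],[10.4,-47,2],0],[[0,0,-0.123],[10.4,-47,2],0],[[0,0,-0.123],[10.4,-47,2],0],[[0,0,-0.123],[10.4,-47,2],0],[[0,0,-0.123],[10.4,-47,2],0],[[0,0,-0.123],[10.4,-47,2],0],[[0,0,-0.123],[10.4,-47,2],0]]' 30
python3 -c "
from bench import manip
print(manip.state()['joint_positions'].tolist())"
python3 -m handwheel '[[[0.02,-0.16,0],[0,0,0],0],[[0.02,-0.16,0],[0,0,0],0],[[0.02,-0.16,0],[0,0,0],0]]'
python3 -c "
from bench import manip
print(manip.state()['joint_positions'].tolist())"
```

```text
time: 2.55
position: [339.6, -2.5, 425.1]
ee_rot: [0.751, 0.66, 0.0, 0.0]
force: [0.8, 0.2, 0.7]
finger_gap: 0.003
[-0.11617882670523476, -0.5018668949758787, 1.8296947159988322, 0.0001102251512786196, 1.8124343759585397, 0.012884129300911897]
time: 2.92
position: [339.7, -1.1, 425.0]
ee_rot: [0.728, 0.642, 0.2, 0.137]
force: [-0.2, -0.2, -0.2]
finger_gap: 0.001
[-0.15275410553463395, -0.6682545822878576, 1.9571751941449327, 0.13088516434494754, 1.380702252447049, -0.020878489725009865]
```

```bash
cat > kin.py <<'E'
import numpy as np
from scipy.spatial.transform import Rotation as R
from scipy.optimize import least_squares
S=[([1.0347,.052837,1.40173,0,1.68858,-.0703],[235.76,469.05,403.87],[.2308,.973,-.0007,-.0002]),
([-.11618,-.50187,1.82969,0,1.81243,.01288],[339.6,-2.5,425.1],[.751,.66,0,0]),
([-.15275,-.66825,1.95718,.130885,1.3807,-.02088],[339.7,-1.1,425],[.728,.642,.2,.137])]
def fk(q,p):
    a2,L,e,d1,d6,lat=p
    A=R.from_euler('z',q[0]); B=A*R.from_euler('y',q[1]); C=A*R.from_euler('y',q[1]+q[2])
    D=C*R.from_euler('z',q[3]); E=D*R.from_euler('y',q[4]); F=E*R.from_euler('z',q[5]-R0)
    return np.array([0,0,d1])+A.apply([0,lat,0])+B.apply([0,0,a2])+C.apply([e,0,L])+E.apply([0,0,d6]),F
R0=-np.pi/2
def f(p): return np.concatenate([fk(q,p)[0]-x for q,x,_ in S])
s=least_squares(f,[350,497,97,270,180,37]); P=s.x
def ik(pos,rot,x0):
    lo=[-2.9,-.91,.12,-1.06,.26,-2.93];hi=[2.9,2.17,2.37,4.2,2.73,2.93]
    g=lambda q:np.r_[(fk(q,P)[0]-pos)/100,(rot.inv()*fk(q,P)[1]).as_rotvec()]
    r=least_squares(g,np.clip(x0,np.array(lo)+.01,np.array(hi)-.01),bounds=(lo,hi)); return r.x,np.abs(r.fun).max()
def tool(az,th):  # z-axis tilted th from down toward azimuth az, y in the vertical plane at azimuth az
    z=np.array([np.sin(th)*np.cos(az),np.sin(th)*np.sin(az),-np.cos(th)]); x=np.array([-np.sin(az),np.cos(az),0])
    return R.from_matrix(np.c_[x,np.cross(z,x),z])
E
python3 - <<'E'
from kin import *
print(np.round(P,1),np.round(s.fun,1))
for q,x,o in S: print((R.from_quat(o).inv()*fk(q,P)[1]).as_rotvec().round(3))
ring=np.array([487,-22,123.])
for deg in range(30,100,10):
  for q0 in ([-.1,-.6,2,0,1,0],[-.1,0,2.2,3.1,.8,-2.5]):
    rot=tool(-.125,np.radians(deg)); pos=ring-rot.as_matrix()[:,2]*150
    for roll in (0,np.pi/2,np.pi,-np.pi/2):
      q,e=ik(pos,rot*R.from_euler('z',roll),q0)
      if e<.01: print(deg,round(roll,1),pos.round(),q.round(2))
E
```

```text
[352.7 496.3 105.5 205.8 106.9  36.9] [ 0. -0. -0. -0.  0.  0.  0. -0. -0.]
[ 0.  0. -0.]
[-0.001  0.     0.   ]
[0.    0.001 0.   ]
30 0 [413. -13. 253.] [-0.12 -0.32  2.08 -0.    0.86  0.01]
30 1.6 [413. -13. 253.] [-0.12 -0.32  2.08 -0.    0.86  1.58]
30 -1.6 [413. -13. 253.] [-0.12 -0.32  2.08 -0.    0.86 -1.56]
30 0 [413. -13. 253.] [-0.12 -0.32  2.08 -0.    0.86  0.01]
30 -1.6 [413. -13. 253.] [-0.12 -0.32  2.08 -0.    0.86 -1.56]
40 0 [391. -10. 238.] [-0.12 -0.41  2.2  -0.01  0.66  0.01]
40 1.6 [391. -10. 238.] [-0.12 -0.41  2.2  -0.01  0.66  1.58]
40 -1.6 [391. -10. 238.] [-0.12 -0.41  2.2  -0.01  0.66 -1.56]
40 0 [391. -10. 238.] [-0.12 -0.41  2.2  -0.01  0.66  0.01]
40 -1.6 [391. -10. 238.] [-0.12 -0.41  2.2  -0.01  0.66 -1.56]
50 0 [373.  -8. 219.] [-0.12 -0.48  2.31 -0.01  0.44  0.02]
50 1.6 [373.  -8. 219.] [-0.12 -0.48  2.31 -0.01  0.44  1.59]
50 -1.6 [373.  -8. 219.] [-0.12 -0.48  2.31 -0.01  0.44 -1.56]
50 0 [373.  -8. 219.] [-0.12 -0.48  2.31 -0.01  0.44  0.02]
50 -1.6 [373.  -8. 219.] [-0.12 -0.48  2.31 -0.01  0.44 -1.56]
```

```bash
cat > tri.py <<'E'
import cv2,numpy as np
from bench import eyes
from scipy.optimize import least_squares
def proj(c,X):
    k=eyes.get_calibration(c); T=np.array(k["pose"]); p=(np.asarray(X)-T[:3,3])@T[:3,:3]
    f=192/np.tan(np.radians(k["fov_y"]/2)); return np.c_[k["cx"]+f*p[:,0]/-p[:,2],k["cy"]+f*p[:,1]/p[:,2]]
def redmask(img,c,X,w=45):
    u,v=proj(c,[X])[0]; h=cv2.cvtColor(img,cv2.COLOR_BGR2HSV).astype(int)
    m=((h[...,0]<7)|(h[...,0]>172))&(h[...,1]>150)&(h[...,2]>70)
    yy,xx=np.mgrid[:384,:512]; return m&(abs(xx-u)<w)&(abs(yy-v)<w)
def ringpts(x,y,z,yaw,r=35):
    t=np.linspace(0,2*np.pi,90); a=np.array([-np.sin(yaw),np.cos(yaw),0])
    return np.array([x,y,z])+r*np.outer(np.cos(t),a)+r*np.outer(np.sin(t),[0,0,1])
def fitring(imgs,x0=(487,-22,124,-.125),**kw):
    M={}
    for c,i in imgs.items():
        v,u=np.nonzero(redmask(i,c,x0[:3],**kw)); M[c]=np.c_[u,v]
    def g(p):
        out=[]
        for c,m in M.items():
            d=np.linalg.norm(m[:,None]-proj(c,ringpts(*p))[None],axis=2)
            out+=[d.min(1)/len(m)**.5,d.min(0)/90**.5*.7]
        return np.r_[np.concatenate(out),(p[3]-x0[3])/.5]
    r=least_squares(g,x0,loss='soft_l1',diff_step=1e-4,x_scale=[5,5,5,.05]); return r.x.round(3),round(r.cost,3),{c:len(m) for c,m in M.items()}
E
python3 - <<'E'
from tri import *
a=cv2.imread("pics/scene0.png");b=cv2.imread("pics/top0.png")
I={"scene":a,"top":b}
print(fitring(I)); p=fitring(I)[0]
print(fitring({"scene":a}),fitring({"top":b}))
o=[]
for c,i in I.items():
    u,v=proj(c,[p[:3]])[0]; j=i.copy(); j[redmask(i,c,p[:3])]=(255,255,0)
    cr=[]
    for q in(i,j):
        w=cv2.resize(q[int(v)-40:int(v)+40,int(u)-50:int(u)+50],None,fx=4,fy=4,interpolation=cv2.INTER_CUBIC)
        cr.append(w)
    P=((proj(c,ringpts(*p))-[int(u)-50,int(v)-40])*4).astype(int); cv2.polylines(cr[1],[P],True,(0,255,0),1)
    o.append(np.hstack(cr))
cv2.imwrite("pics/ring.png",cv2.resize(np.vstack(o),None,fx=.9,fy=.9))
E
python3 - <<'E'
import sys; sys.path.insert(0,'.')
from kin import *
ring=np.array([487,-22,124.]); piv=np.array([655,-43,0])
for deg in (45,48,50,52):
  q=[-.1,-.5,2.2,0,.5,1.5]
  for n,az,back,up,sw in (("stand",-.125,205,0,0),("mid",-.125,170,0,0),("in",-.125,145,0,0),("up",-.125,145,36,0),("swung",-.385,145,36,-.26),("swung, less yaw",-.255,145,36,-.26),("down",-.385,145,0,-.26),("out",-.385,205,0,-.26)):
    c=piv+R.from_euler('z',sw).apply(ring-piv)+[0,0,up]
    rot=tool(az,np.radians(deg)); pos=c-rot.as_matrix()[:,2]*back
    q2,e=ik(pos,rot*R.from_euler('z',np.pi/2),q); print(deg,n,pos.round(),q2.round(2),round(e,3)); q=q2
E
```

```text
(array([ 4.87616e+02, -2.10840e+01,  1.24105e+02, -1.45000e-01]), np.float64(0.501), {'scene': 96, 'top': 76})
(array([ 4.74163e+02, -1.33150e+01,  1.10946e+02, -1.60000e-01]), np.float64(0.196), {'scene': 96}) (array([ 4.92494e+02, -2.24700e+01,  9.03160e+01, -1.43000e-01]), np.float64(0.266), {'top': 76})
45 stand [343.  -4. 269.] [-0.12 -0.69  2.32 -0.01  0.73  1.58] 0.0
45 mid [368.  -7. 244.] [-0.12 -0.54  2.28 -0.01  0.61  1.58] 0.0
45 in [385.  -9. 227.] [-0.12 -0.43  2.25 -0.01  0.54  1.58] 0.0
45 up [385.  -9. 263.] [-0.12 -0.49  2.21 -0.01  0.64  1.58] 0.0
45 swung [403.  59. 263.] [ 0.15 -0.36  2.12 -0.56  0.75  2.39] 0.0
45 swung, less yaw [399.  46. 263.] [ 0.09 -0.41  2.16 -0.39  0.68  2.13] 0.0
45 down [403.  59. 227.] [ 0.15 -0.3   2.16 -0.62  0.67  2.47] 0.0
45 out [364.  75. 269.] [ 0.22 -0.5   2.2  -0.57  0.83  2.43] 0.0
48 stand [336.  -3. 261.] [-0.12 -0.73  2.36 -0.01  0.67  1.58] 0.0
48 mid [362.  -6. 238.] [-0.12 -0.56  2.32 -0.01  0.55  1.58] 0.0
48 in [380.  -9. 221.] [-0.12 -0.45  2.28 -0.01  0.47  1.59] 0.0
48 up [380.  -9. 257.] [-0.12 -0.52  2.25 -0.01  
[... 684 characters left out ...]
-0.51  0.59  2.24] 0.0
50 down [395.  62. 217.] [ 0.17 -0.31  2.2  -0.78  0.61  2.64] 0.0
50 out [353.  79. 256.] [ 0.26 -0.52  2.26 -0.71  0.78  2.57] 0.0
52 stand [327.  -2. 250.] [-0.11 -0.72  2.37 -0.04  0.67  1.62] 0.082
52 mid [354.  -5. 229.] [-0.12 -0.59  2.37 -0.01  0.46  1.59] 0.0
52 in [374.  -8. 213.] [-0.12 -0.47  2.32 -0.01  0.38  1.59] 0.0
52 up [374.  -8. 249.] [-0.12 -0.54  2.29 -0.01  0.48  1.59] 0.0
52 swung [392.  63. 249.] [ 0.18 -0.38  2.19 -0.76  0.66  2.59] 0.0
52 swung, less yaw [387.  49. 249.] [ 0.11 -0.44  2.23 -0.56  0.55  2.3 ] 0.0
52 down [392.  63. 213.] [ 0.18 -0.31  2.22 -0.86  0.59  2.71] 0.0
52 out [348.  81. 250.] [ 0.27 -0.53  2.28 -0.77  0.76  2.63] 0.0
```

View pics/ring.png

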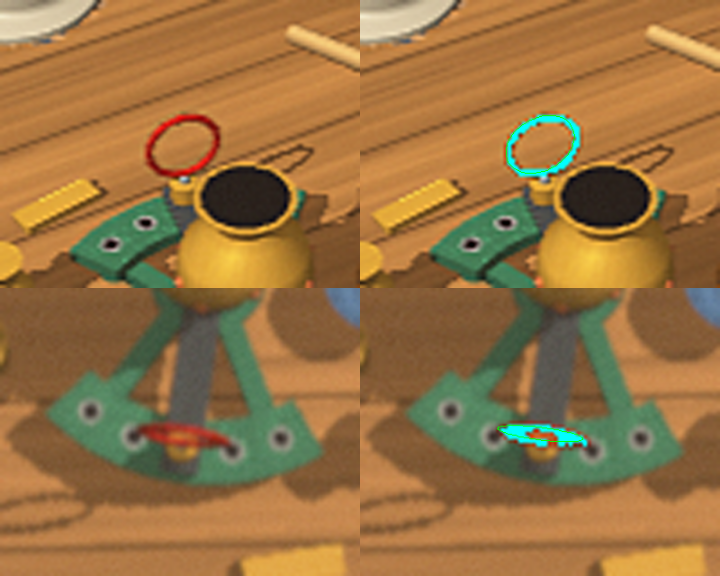

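The fit overlays both views well: ring at scene (183,147) and top (182,433) in the crop, standing free with the barrel below it. Next I'll work out the standoff rows.

```bash
cat >> kin.py <<'E'
def plan(pos,rot,n,st=None):
    from bench import manip
    st=st or manip.state(); p=np.array(st['position']); r0=R.from_quat(st['ee_rot']); q=st['joint_positions']
    rv=(rot*r0.inv()).as_rotvec(); dp=np.array(pos)-p
    print('total turn',rv.round(3),'shift',dp.round(1),'| per row',(rv/n).round(4),(dp/n).round(1),'deg/row',round(np.degrees(np.linalg.norm(rv))/n,1))
    for k in np.linspace(0,1,6)[1:]:
        q,e=ik(p+k*dp,R.from_rotvec(k*rv)*r0,q); print(np.round(q,2),round(e,3))
E
python3 - <<'E'
from kin import *
az=-.14; rot=tool(az,np.radians(48))*R.from_euler('z',-np.pi/2)
pos=np.array([487.6,-21,125])-rot.as_matrix()[:,2]*207
print(pos); plan([340,-1,400],rot,10)
E
```

```text
[335.27410401   0.46605392 263.51003552]
total turn [-1.093 -0.23   1.205] shift [  0.3   0.1 -25. ] | per row [-0.1093 -0.023   0.1205] [ 0.   0.  -2.5] deg/row 9.4
[-0.13 -0.68  1.98  0.05  1.32 -0.3 ] 0.0
[-0.11 -0.7   2.01 -0.02  1.25 -0.58] 0.0
[-0.1  -0.73  2.04 -0.06  1.16 -0.87] 0.0
[-0.09 -0.75  2.08 -0.07  1.07 -1.19] 0.0
[-0.1  -0.78  2.11 -0.03  0.97 -1.53] 0.0
```

```bash
python3 -m handwheel '[[[-0.1093,-0.023,0.1205],[0,0,-2.5],0],[[-0.1093,-0.023,0.1205],[0,0,-2.5],0],[[-0.1093,-0.023,0.1205],[0,0,-2.5],0],[[-0.1093,-0.023,0.1205],[0,0,-2.5],0],[[-0.1093,-0.023,0.1205],[0,0,-2.5],0],[[-0.1093,-0.023,0.1205],[0,0,-2.5],0],[[-0.1093,-0.023,0.1205],[0,0,-2.5],0],[[-0.1093,-0.023,0.1205],[0,0,-2.5],0],[[-0.1093,-0.023,0.1205],[0,0,-2.5],0],[[-0.1093,-0.023,0.1205],[0,0,-2.5],0],[[0,0,0],[-1,0,-34],0],[[0,0,0],[-1,0,-34],0],[[0,0,0],[-1,0,-34],0],[[0,0,0],[-1,0,-34],0]]'
python3 - <<'E'
from tri import *; from kin import *; from bench import manip
s=manip.state(); p=s['position'];r=R.from_quat(s['ee_rot']); z=r.as_matrix()[:,2]
print(p,z,s['joint_positions'].round(2))
c=np.array([487.6,-21,124]); n=np.array([np.cos(-.14),np.sin(-.14),0])
t=(c-p)@n/(z@n); print('axis hits ring plane at offset',(p+t*z-c).round(1),'axial',round(t,1))
rot=tool(-.14,np.radians(48))*R.from_euler('z',-np.pi/2)
plan(np.array([487.6,-21,124])-rot.as_matrix()[:,2]*145,rot,5)
o=[]
for c,f in(("scene",4),("top",4)):
    i=eyes.grab_frame(c); cv2.imwrite(f"pics/{c}1.png",i)
    u,v=proj(c,[[470,-20,140]])[0].astype(int); w=i[max(0,v-50):v+40,u-60:u+60]; o.append(cv2.resize(w,(480,int(w.shape[0]*4)),interpolation=cv2.INTER_CUBIC))
cv2.imwrite("pics/so.png",cv2.resize(np.vstack(o),None,fx=.8,fy=.8))
E
```

```text
time: 4.68
position: [335.6, -0.9, 262.9]
ee_rot: [0.065, 0.911, -0.031, 0.406]
force: [0.7, -0.4, 0.5]
finger_gap: 0.0
[335.55770307  -0.90576279 262.87660797] [ 0.73640608 -0.10917879 -0.66767213] [-0.1  -0.73  2.36 -0.05  0.67 -1.5 ]
axis hits ring plane at offset [-0.3 -2.4  1.3] axial 206.0
total turn [0.004 0.001 0.004] shift [ 45.3  -5.1 -41.9] | per row [0.0008 0.0003 0.0008] [ 9.1 -1.  -8.4] deg/row 0.1
[-0.1  -0.67  2.35 -0.05  0.63 -1.5 ] 0.0
[-0.1  -0.61  2.33 -0.05  0.59 -1.5 ] 0.0
[-0.1  -0.56  2.31 -0.06  0.55 -1.5 ] 0.0
[-0.1  -0.5   2.3  -0.06  0.51 -1.5 ] 0.0
[-0.11 -0.44  2.28 -0.06  0.47 -1.5 ] 0.0
```

View pics/so.png

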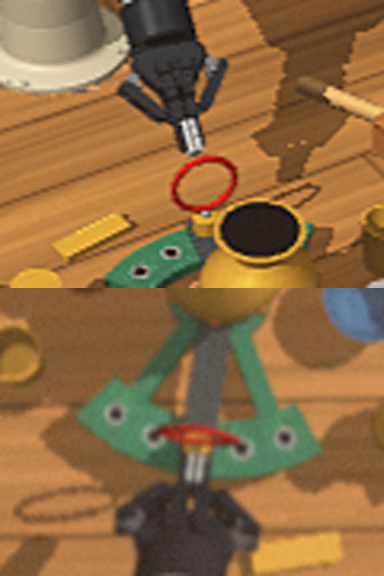

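The closed tips (scene crop 192,150) point squarely at the ring (203,183), and in the top view they are centred on it (198,465 against 200,436). Inserting along the tool axis.

```bash
python3 -m handwheel '[[[0,0,0],[8.4,-1,-7.6],0],[[0,0,0],[8.4,-1,-7.6],0],[[0,0,0],[8.4,-1,-7.6],0],[[0,0,0],[8.4,-1,-7.6],0],[[0,0,0],[8.4,-1,-7.6],0],[[0,0,0],[0,0,0],0]]' 
python3 -m handwheel '[[[0,0,0],[0,0,4],0],[[0,0,0],[0,0,4],0],[[0,0,0],[0,0,4],0],[[0,0,0],[0,0,0],0]]'
python3 -m handwheel '[[[0,0,0],[0,0,4],0],[[0,0,0],[0,0,4],0],[[0,0,0],[0,0,0],0]]'
python3 - <<'E'
from tri import *; from bench import manip
o=[]
for c in("scene","top"):
    i=eyes.grab_frame(c); cv2.imwrite(f"pics/{c}2.png",i)
    u,v=proj(c,[[470,-20,140]])[0].astype(int); w=i[max(0,v-50):v+40,u-60:u+60]; o.append(cv2.resize(w,(480,int(w.shape[0]*4)),interpolation=cv2.INTER_CUBIC))
cv2.imwrite("pics/in.png",cv2.resize(np.vstack(o),None,fx=.8,fy=.8))
for c in("scene","top"): print([(d['centre'],d['conf']) for d in eyes.place_of(c,"ring")[:1]])
print(manip.state()['force'])
E
```

```text
time: 5.52
position: [378.4, -6.0, 226.7]
ee_rot: [0.065, 0.911, -0.031, 0.406]
force: [-0.2, 0.4, 0.4]
finger_gap: 0.002
time: 6.02
position: [377.4, -5.8, 237.8]
ee_rot: [0.065, 0.911, -0.031, 0.406]
force: [-7.9, 1.4, 1.8]
finger_gap: 0.001
time: 6.4
position: [377.3, -5.8, 244.9]
ee_rot: [0.065, 0.912, -0.031, 0.405]
force: [-5.3, 0.9, -6.4]
finger_gap: 0.001
[([487.0, -21.2, 130.8], 0.51)]
[([490.5, -17.6, 126.8], 0.56)]
[-5.20697525  0.96456962 -5.63665522]
```

View pics/in.png

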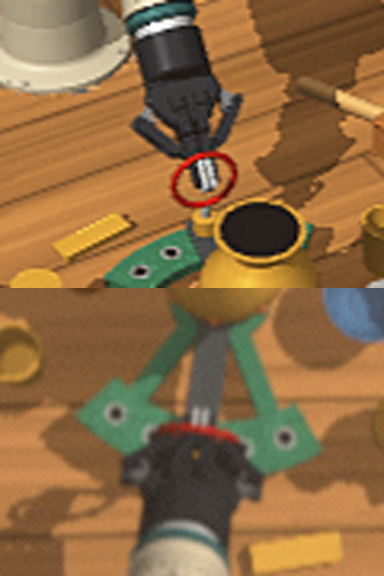

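The tips are through the ring (scene crop 207,175) and bearing on its top gently. I'll ease back slightly and raise the pin the rest of the way.

```bash
python3 -m handwheel '[[[0,0,0],[-1.5,0.2,4],0],[[0,0,0],[-1.5,0.2,4],0],[[0,0,0],[0,0,3],0],[[0,0,0],[0,0,0],0]]'
cat > meas.py <<'E'
from tri import *; from bench import manip
def meas(x0):
    I={c:eyes.grab_frame(c) for c in("scene","top")}
    print(fitring({"scene":I["scene"]},x0),fitring(I,x0))
    for c in I: print([(d['centre'].round(1) if hasattr(d['centre'],'round') else d['centre'],round(d['conf'],2)) for d in eyes.place_of(c,"ring")[:1]])
    s=manip.state(); print(s['position'].round(1),s['force'].round(1),s['time']); return I
E
python3 -c "
from meas import *
meas((487.6,-21,138,-.14))"
```

```text
time: 7.1
position: [374.7, -5.5, 256.8]
ee_rot: [0.065, 0.911, -0.031, 0.406]
force: [-3.1, 0.4, -7.0]
finger_gap: 0.001
(array([ 4.79036e+02, -1.61190e+01,  1.32511e+02, -1.59000e-01]), np.float64(0.189), {'scene': 94}) (array([ 4.87647e+02, -2.07260e+01,  1.40739e+02, -1.55000e-01]), np.float64(0.677), {'scene': 94, 'top': 72})
[([487.4, -22.7, 141.7], 0.42)]
[([487.5, -19.5, 134.7], 0.67)]
[374.7  -5.5 256.5] [-2.9  1.9 -7.8] 7.3
```

Lift is about 16.6 mm, which clears the plate. Swinging one hole towards +y.

```bash
python3 -m handwheel '[[[0,0,-0.013],[1.1,5.8,0],0],[[0,0,-0.013],[1.1,5.8,0],0],[[0,0,-0.013],[1.1,5.8,0],0],[[0,0,-0.013],[1.1,5.8,0],0],[[0,0,-0.013],[1.1,5.8,0],0],[[0,0,-0.013],[1.9,5.6,0],0],[[0,0,-0.013],[1.9,5.6,0],0],[[0,0,-0.013],[1.9,5.6,0],0],[[0,0,-0.013],[1.9,5.6,0],0],[[0,0,-0.013],[1.9,5.6,0],0],[[0,0,0],[0,0,0],0]]'
python3 - <<'E'
from meas import *
I=meas((499,21.4,140,-.40))
o=[]
for c in I:
    i=I[c]; cv2.imwrite(f"pics/{c}3.png",i)
    u,v=proj(c,[[490,10,130]])[0].astype(int); w=i[max(0,v-50):v+40,u-60:u+60]; o.append(cv2.resize(w,(480,int(w.shape[0]*4)),interpolation=cv2.INTER_CUBIC))
cv2.imwrite("pics/sw.png",cv2.resize(np.vstack(o),None,fx=.8,fy=.8))
E
```

```text
time: 8.68
position: [389.8, 51.8, 256.5]
ee_rot: [0.124, 0.905, -0.057, 0.403]
force: [-3.2, 1.5, -7.4]
finger_gap: -0.0
(array([ 4.90518e+02,  2.73470e+01,  1.29985e+02, -4.23000e-01]), np.float64(0.197), {'scene': 100}) (array([ 5.00803e+02,  2.04430e+01,  1.40156e+02, -4.09000e-01]), np.float64(0.69), {'scene': 100, 'top': 63})
[([499.4, 18.2, 143.1], 0.69)]
[([501.8, 22.0, 135.7], 0.47)]
[389.7  51.4 256.7] [-3.6  1.7 -6.8] 8.875
```

View pics/sw.png

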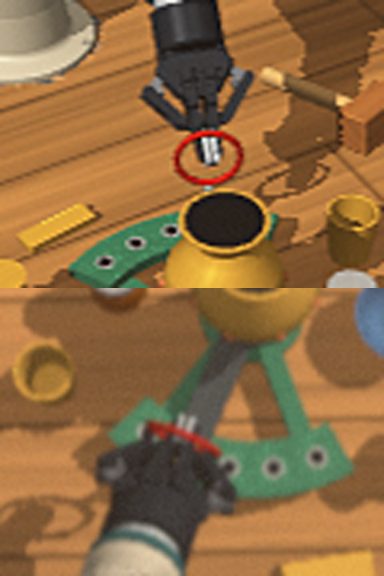

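The arm has swung by about 0.258 rad, with two passed holes visible beside the ring in the top view and the third at (228,467). Lowering and watching whether the ring follows.

```bash
python3 -m handwheel '[[[0,0,0],[0,0,-3],0],[[0,0,0],[0,0,-3],0],[[0,0,0],[0,0,-3],0],[[0,0,0],[0,0,0],0]]'
python3 -m handwheel '[[[0,0,0],[0,0,-3],0],[[0,0,0],[0,0,0],0]]'
python3 -c "
from meas import *
meas((500,20.7,130,-.40))"
```

```text
time: 9.38
position: [389.7, 51.4, 247.7]
ee_rot: [0.124, 0.905, -0.057, 0.403]
force: [-5.4, 2.2, -6.8]
finger_gap: 0.001
time: 9.62
position: [389.8, 51.4, 244.8]
ee_rot: [0.124, 0.905, -0.057, 0.403]
force: [-4.5, 2.2, -6.2]
finger_gap: -0.002
(array([ 4.82486e+02,  3.10810e+01,  1.11427e+02, -4.05000e-01]), np.float64(0.191), {'scene': 93}) (array([ 5.00331e+02,  2.03320e+01,  1.28791e+02, -3.96000e-01]), np.float64(0.653), {'scene': 93, 'top': 63})
[([499.4, 18.9, 130.5], 0.56)]
[([500.0, 24.2, 125.5], 0.66)]
[389.8  51.4 245. ] [-5.3  2.3 -7.1] 9.825
```

Lift is already about 5 mm with the spring force still on the fingers, so the pin is in the hole. Lowering to let it fully home and centring the fingers in the ring.

```bash
python3 -m handwheel '[[[0,0,0],[0,0,-3],0],[[0,0,0],[0,0,-3],0],[[0,0,0],[0,0,-3],0],[[0,0,0],[0,0,-3],0],[[0,0,0],[0,0,-2],0],[[0,0,0],[0,0,0],0]]'
python3 - <<'E'
from meas import *; from kin import *
I=meas((500,20.5,124,-.40))
s=manip.state();p=s['position'];z=R.from_quat(s['ee_rot']).as_matrix()[:,2]; c=np.array([500,20.5,124]);n=np.array([np.cos(.4),-np.sin(.4),0])
t=(c-p)@n/(z@n); print((p+t*z-c).round(1),t,z)
E
```

```text
time: 10.58
position: [389.9, 51.4, 230.9]
ee_rot: [0.124, 0.905, -0.057, 0.404]
force: [-0.1, -0.3, 0.2]
finger_gap: 0.001
(array([ 4.83351e+02,  3.04710e+01,  1.08644e+02, -4.23000e-01]), np.float64(0.223), {'scene': 86}) (array([ 5.00392e+02,  2.01890e+01,  1.25502e+02, -4.12000e-01]), np.float64(0.664), {'scene': 86, 'top': 60})
[([498.9, 18.2, 125.4], 0.61)]
[([501.8, 23.2, 123.5], 0.57)]
[389.8  51.5 230.9] [ 0.7  0.  -0.9] 10.775
[-0.1 -0.3  4.2] 153.71654755295114 [ 0.71581664 -0.20355196 -0.66796193]
```

```bash
python3 -m handwheel '[[[0,0,0],[-5.7,1.6,5.3],0],[[0,0,0],[-5.7,1.6,5.3],0],[[0,0,0],[-5.7,1.6,5.3],0],[[0,0,0],[-5.7,1.6,5.3],0],[[0,0,0],[-5.7,1.6,5.3],0],[[0,0,0],[-5.7,1.6,5.3],0],[[0,0,0],[-5.7,1.6,5.3],0],[[0,0,0],[-3,3,20],0],[[0,0,0],[-3,6,40],0],[[0,0,0],[-3,6,50],0],[[0,0,0],[0,20,50],0],[[0,0,0],[0,20,40],0],[[0,0,0],[0,0,0],0]]'
python3 - <<'E'
from meas import *
I=meas((500,20.5,124,-.40))
o=[]
for c in I:
    i=I[c]
    u,v=proj(c,[[500,10,110]])[0].astype(int); w=i[max(0,v-50):v+40,u-60:u+60]; o.append(cv2.resize(w,(480,int(w.shape[0]*4)),interpolation=cv2.INTER_CUBIC))
cv2.imwrite("pics/end.png",cv2.resize(np.vstack(o),None,fx=.8,fy=.8))
for l in ["vase","cup_rim","bowl_rim","jar","hammer_grip","mallet","ingot"]:
    print(l,[np.round(d["centre"]).tolist() for d in eyes.place_of("scene",l)[:1]])
E
```

```text
time: 12.4
position: [340.4, 118.5, 471.4]
ee_rot: [0.124, 0.904, -0.055, 0.406]
force: [-0.1, 0.3, 0.3]
finger_gap: -0.001
(array([ 4.81161e+02,  3.19760e+01,  1.06577e+02, -4.20000e-01]), np.float64(0.216), {'scene': 84}) (array([ 5.0039e+02,  2.0287e+01,  1.2550e+02, -4.1000e-01]), np.float64(0.513), {'scene': 84, 'top': 84})
[([499.5, 20.3, 124.7], 0.42)]
[([503.8, 22.3, 117.6], 0.46)]
[340.8 117.4 466.4] [ 0.8 -0.5 -0.2] 12.6
vase [[504.0, -232.0, 1.0]]
cup_rim [[580.0, 158.0, 62.0]]
bowl_rim [[641.0, -203.0, 44.0]]
jar [[686.0, 91.0, 1.0]]
hammer_grip [[405.0, -268.0, 17.0]]
mallet [[387.0, 298.0, 0.0]]
ingot [[383.0, -118.0, 1.0]]
```

View pics/end.png

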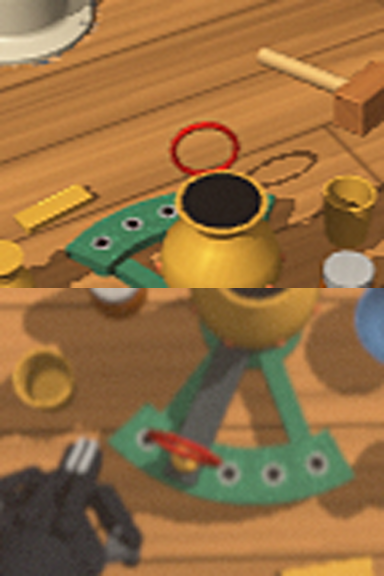

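Run:
```python
from tri import *
F={c:eyes.grab_frame(c) for c in("scene","top")}
sets={"start":({"scene":cv2.imread("pics/scene0.png"),"top":cv2.imread("pics/top0.png")},0,0),
"up0":None,"up_swung":({c:cv2.imread(f"pics/{c}3.png") for c in F},.26,16),"end":(F,.26,0)}
piv=np.array([655.5,-44.])
def pose(s,l): y=-.138-s; return (piv[0]-170*np.cos(y),piv[1]-170*np.sin(y),124+l,y)
for n,v in sets.items():
    if v is None: continue
    I,s0,l0=v
    for cs in (["scene"],["scene","top"]):
        M={c:np.argwhere(redmask(I[c],c,pose(s0,l0)[:3]))[:,::-1] for c in cs}
        def g(p):
            o=[]
            for c,m in M.items():
                d=np.linalg.norm(m[:,None]-proj(c,ringpts(*pose(p[0],p[1]*100)))[None],axis=2)
                o+=[d.min(1)/len(m)**.5,d.min(0)/90**.5*.7]
            return np.concatenate(o)
        r=least_squares(g,[s0,l0/100],loss='soft_l1',diff_step=1e-3,x_scale=[.02,.02]); print(n,cs,'swing %.3f lift %.1f'%(r.x[0],100*r.x[1]),round(r.cost,3))
```

```text
start ['scene'] swing 0.004 lift -0.5 0.2
start ['scene', 'top'] swing -0.001 lift -0.2 0.527
up_swung ['scene'] swing 0.264 lift 14.2 0.201
up_swung ['scene', 'top'] swing 0.257 lift 15.0 0.924
end ['scene'] swing 0.261 lift 0.1 0.211
end ['scene', 'top'] swing 0.255 lift 0.5 0.691
```

Swing is +0.255 to 0.261 rad and lift is about 0 within noise, so the pin is home. Nothing is touching, so I'm handing in.

```bash
python3 -c "
from bench import manip
print(manip.finish_job())"
```

```text
the job is handed in; nothing more can be done
None
```

The vase is turned one hole towards the red tray and, by my checks, the pin is home in that hole. I handed the job in at about 13 s.

- **What I did:** I put the closed fingertips through the ring and raised the pin about 15–16 mm. I then swung the ring end 0.26 rad towards the red tray (+y), lowered until the fingers carried no load, and backed out along the finger axis. Wrist forces stayed at about 8 N each time I read them.
- **Swing and pin:** Fitting the ring in both final pictures gives a swing of 0.255–0.261 rad and a lift of 0.1–0.5 mm.
- **Where they disagreed:** An earlier, looser fit put the ring 1.4 mm higher than at the start, which is less than half a pixel. I take that as measurement noise, because the spring load had fully left the fingers. I did not press on the pin to confirm it.
- **Bystanders:** The seven loose items all read within about 4 mm of where they started, which is the detector's error. The tool was touching nothing at hand-in.

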